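# Bin the worn cutters in the safety tub

## Task

Clear the worn planer cutters out of the chest: slide the left-hand lid under its neighbour, open the safety tub by pressing its child-resistant cap down hard and turning it anticlockwise, and drop every cutter from the left bay into the tub. Then put the cap back on and lock it (press down, turn clockwise to the stop, let it spring up), and slide the left lid fully shut. Leave the right-hand lid and everything else on the bench where it is.

Things in the scene. Friction and masses are not known exactly. Their poses are not given: they have to be found in the camera images.
- chest: low plywood chest fixed to the bench, 290 (x) x 460 (y) x 47 mm, origin at the centre of its underside. Floor 5 mm thick, wooden walls 8 mm thick to 31 mm height, aluminium track guides along its x = -142 and +142 mm sides to 47 mm. Two clear sliding lids with aluminium edges cover it, on two levels
- bay_left (a point): centre of the left bay's floor, 5 mm above the bench, 145 mm from the chest's origin along its y. Site axes are the chest's. Clear floor 274 mm along x, 153 mm along y; a divider 6 mm thick, 31 mm high, parts it from the right bay
- lid_left (a joint): left, lower lid (270 x 236 x 5 mm, top 38 mm above the bench): 0 = shut, grows to 0.165 m = fully open as it slides along the chest's -y under the right lid; starts up to 0.03 ajar; 1 N friction, stays where left. Its outer edge is 21 mm beyond its handle's centre; fully open it clears the left bay (edge 8 mm short of it), its handle 23 mm short of the right lid's edge
- lid_left_grip (a point): centre of the left lid's handle: a wooden block 36 (along the chest's x) x 14 (along its y) x 26 mm high, standing on the lid near its outer (+y) edge; top 13 mm above this point, 64 mm above the bench. Moves with the lid. Site axes are the chest's
- lid_right (a joint): right, upper lid (270 x 236 x 5 mm, top 46 mm above the bench; a like handle at its outer, -y, end, its top 72 mm above the bench): 0 = shut; leave it shut
- tub: white safety tub fixed to the bench by a foot plate (124 mm across, 5 mm thick); origin at the centre of its underside. Body 104 mm across up to z = 85 mm, then a neck 68 mm across. On the neck are two outward hooks (to 41 mm from the axis, z 90 to 115 mm) on the tub's +x and -x sides, each reaching 28 deg to either side of the x axis
- collar (a joint): grey sprung ring round the tub's neck that carries the cap and pushes it up: 0 = up, 0.009 m = pressed fully down; 7 N of spring at the top, 14.5 N fully down. The cap can only turn past the hooks while this is pressed at least 0.006
- tub_seat (a point): on the tub's axis, 98 mm above the bench: where the cap's origin lies when the cap is on and locked, or merely resting on the collar. Site axes are the tub's
- tub_mouth (a point): centre of the tub's mouth, 60 mm across, at its rim, 117 mm above the bench; the tub is hollow down to 5 mm above the bench
- cap: grey push-and-turn cap, 80 g, origin at the centre of its lower edge. Skirt and flat shoulder 93 mm across up to z = 34 mm (skirt 85 mm inside, about 2 mm of play round the hooks), then a round knob. Two lugs inside the skirt on its +x and -x sides; a white mark on the shoulder shows +x, a white bar on top lies along x. It starts locked, its x along the tub's x
- cap_knob (a point): centre of the cap's round gripping knob, 46 mm above the cap's origin: 54 mm across, 24 mm high; fingertips may also bear down on the flat shoulder at its foot. To open: press down 7 to 9 mm, keep pressing, turn anticlockwise seen from above by 40 to 140 deg (70 is comfortable), let it rise, lift straight off
- cap_lug (a point): middle of the lug on the cap's +x side, 40 mm from its axis. To close: set the cap on with its x 40 to 140 deg anticlockwise of the tub's x (or of -x: both ways fit), so that it rests on the collar; press down 7 to 9 mm, turn clockwise to the stop (cap's x along the tub's x axis, or up to 5 deg past), let go: it springs up into the notch, origin at the seat
- cutter1: worn planer-head cutter, a plain steel block 24 (x) x 38 (y) x 12 mm (z), about 75 g, lying flat; origin at the centre of its underside, long side along its y. Two to four of the cutters 1 to 4 are present (None if absent); all present ones start on the floor of the chest's left bay
- cutter2: worn planer-head cutter, a plain steel block 24 (x) x 38 (y) x 12 mm (z), about 75 g, lying flat; origin at the centre of its underside, long side along its y. Two to four of the cutters 1 to 4 are present (None if absent); all present ones start on the floor of the chest's left bay
- cutter3: worn planer-head cutter, a plain steel block 24 (x) x 38 (y) x 12 mm (z), about 75 g, lying flat; origin at the centre of its underside, long side along its y. Two to four of the cutters 1 to 4 are present (None if absent); all present ones start on the floor of the chest's left bay
- cutter4: worn planer-head cutter, a plain steel block 24 (x) x 38 (y) x 12 mm (z), about 75 g, lying flat; origin at the centre of its underside, long side along its y. Two to four of the cutters 1 to 4 are present (None if absent); all present ones start on the floor of the chest's left bay
- spanner: 150 mm spanner in the right bay; bystander
- glue: glue bottle, 60 mm across, 170 mm high, behind; bystander
- sander: cork sanding block 70 x 110 x 26 mm between robot and tub; bystander
- tape: tape measure 65 x 35 x 60 mm high, right of and behind the tub; bystander
- square: carpenter's square, 110 mm stock and 160 mm blade, behind the tub, flat; bystander

How it is judged (in metres and radians):
On the way, in this order (a step that is already met when the one before it is completed fails the run):
1. the cap has been pressed down against its spring (value of joint collar above 0.005 m), for 0.1 s.
2. the cap has been unlocked and taken off the tub (distance between cap and tub_seat above 0.06 m), for 0.2 s.
3. every worn cutter lies in the tub (horizontal distance between each of cutter1, cutter2, cutter3, cutter4 and tub below 0.05 m and z of each of cutter1, cutter2, cutter3, cutter4 in the frame of tub below 0.085 m), for 0.3 s.
At the end, for the whole second after the job is handed in: every cutter present is inside the tub (below the neck); the cap is on the tub and locked: level, its origin within 6 mm sideways of the seat and -2.5 to +4 mm in height, its x axis within 0.22 rad of the tub's x axis; the left lid is shut to within 12 mm (all of step 3 and horizontal distance between cap and tub_seat below 0.006 m and z of cap in the frame of tub_seat between -0.0025 and 0.004 m and angle between cap's own z axis and vertical below 0.08 rad and angle between the x axis of cap and the x axis of tub, either way round below 0.22 rad and value of joint lid_left below 0.012 m and linear speed of cap below 0.02 m/s); the robot touches nothing.
It fails at once if a bystander is moved more than 40 mm (distance of any of spanner, glue, sander, tape, square from where it was at the start of the episode above 0.04 m).
It fails at once if the right-hand lid is slid more than 20 mm (value of joint lid_right above 0.02 m).
Of cutter1, cutter2, cutter3, cutter4 only 2 to 4 are there at a start; the rules pass over those that are not, and their reading is None.
At some moment in a run one of cutter1, cutter2, cutter3, cutter4 may be knocked a few centimetres aside while the robot is not near it.
It also fails if it takes over 210 s, if anything falls off the work surface, if the arm or the gripper's body presses on something with over 40 N, if the wrist force passes 120 N, or if a joint passes its speed limit or range.

## Robot

A 6-joint arm with a two-finger parallel gripper is mounted at the origin on the work surface. World frame = base frame: x ahead of the robot, y to its left, z up, the work surface at z = 0. Lengths are in mm, angles in rad, forces in N, time in s.
With the tool pointing down it reaches from about 300 to 775 mm from the base axis. Payload 14.6 kg.
Tool frame: the origin (TCP) lies at the very end of the fingers, on their centre line; the grasp point (between the pads) lies 19 mm behind it; z points along the fingers, y is the line along which they close (so a half turn about z gives the same grasp; the last joint's range is limited). The gripper opens to 94 mm and grips with 3 to 60 N. Pads are 16 mm wide; open, the fingers measure 119 mm over their backs; the gripper's body (75 mm by 177 mm) begins 78 mm behind the grasp point.
Start: joints at [-1.245, 0.3, 1.521, -0, 1.321, -0.067], TCP at [210.519, -508.105, 205.446] pointing down, gripper open.
Joint ranges: [-3.03, 3.03], [-0.79, 2.21], [0.23, 2.52], [-1.04, 4.18], [0, 3.07], [-2.55, 2.55]. Speed limits (rad/s): [2.22, 2.22, 2.57, 3.14, 3.14, 3.14].

## Interface

Orientations are given as [roll, pitch, yaw] about the fixed x, y, z axes, in that order (R = Rz(yaw) Ry(pitch) Rx(roll)).
In Python, from cell import manip, camera, get_calibration gives the robot as it stands. The module is installed in compiled form; this text tells all that it offers.
- The arm moves only by the tool jog_arm, never from a script. Its argument "plan" is one flat list of numbers, 6 for each row, row after row: the shift along the world's x, y, z in m, then the turn, a rotation vector about the world's x, y, z in degrees. A call has 1 to 20 rows; each row is the pose to reach, as a shift and turn from the pose commanded when the call began; what a row does not reach only later rows make up. A row lasts 1/10 s, in which the tool goes at most 50 mm and 8.59 degrees, less where a joint would pass 70% of its speed; a pose out of reach is approached as far as the arm can. A call with a gripper value outside its range is refused whole. "claw" is the finger opening in m, from 0 to 0.094, set as the call begins (left out, the last holds). The fingers move at their own pace and stop on an object; "force" is the grip in N (left out, the last holds). Time passes only in rows, so rows that repeat a pose let the fingers close. It gives the time, the measured TCP pose, the force, the opening and the grip force at its end, in the units of the state.
- manip.read_state(): the state, without advancing time (a new reading comes with each control period).
- camera(name): name is "scene" or "top" or "wrist"; returns (picture, depth): 420x560x3 uint8, red, green, blue; 420x560 float32, mm along the optical axis (not along the pixel's ray), 0 where there is no reading.
- get_calibration(name): a dict with "fx", "fy", "cx", "cy" (pixels), "origin" and "attitude" of the camera in the world. Camera axes: x right, y down, z forward; pixel columns grow to the right and rows downward; lengths in mm; the calibration is good to about 2 mm. A picture is of the moment at which its call begins: read the wrist's pose just before it. get_calibration takes no time and is no camera call; for the wrist camera it gives the pose at the moment of the call.
- manip.sign_off(): hands the job in; it is judged then, once.
The state is a dict: "clock": time; "joints": joint angles; "qd": joint speeds; "effort": joint torques, N m; "eef_pos": TCP position; "eef_rot": TCP orientation; "wrist_force": force on the tool from outside, world axes, zero at the start; "moment": the same for the moment, N m; "finger_gap": finger opening in mm; "finger_force": force on a finger pad.
Only numpy, scipy, OpenCV 4.12 (cv2) and the standard library are available. Lean on these libraries where they do the work, as an engineer would, in place of code of your own. Each camera call takes 0.05 s, during which the arm holds its last target. There are 200 camera calls.

## Working session

There is one attempt and no reset: what is moved stays moved. The work goes in short steps, Python scripts to look and compute and a tool call to move; the robot and the scene stay as the last step left them, time stands still between calls to the robot, and variables do not carry over. Pictures are saved under pics/ and viewed, at most 14 in all, crops included, and the job is handed in when it is done.

Besides the shell and the picture viewer there is one more tool, called after "Emit:" as name(argument=value, ...), one argument or row to a line, values as JSON. jog_arm: Moves the arm, as the interface text tells. Its arguments: {"type":"object","properties":{"plan":{"type":"array"},"claw":{"type":"number"},"force":{"type":"number"}},"required":["plan"]}

```bash
mkdir -p pics; cat > h.py <<'E'
import numpy as np, cv2
from cell import manip, camera, get_calibration
from scipy.spatial.transform import Rotation as R
def cal(n):
    c=get_calibration(n); a=np.array(c["attitude"],float)
    M=a if a.shape==(3,3) else R.from_euler("xyz",a).as_matrix()
    return c,M,np.array(c["origin"],float)
def ray(k,u,v,z):
    c,M,o=k; d=M@np.array([(u-c["cx"])/c["fx"],(v-c["cy"])/c["fy"],1]); return o+d*(z-o[2])/d[2]
def cloud(k,D):
    c,M,o=k; v,u=np.mgrid[:D.shape[0],:D.shape[1]]
    P=np.stack([(u-c["cx"])/c["fx"]*D,(v-c["cy"])/c["fy"]*D,D],-1); return P@M.T+o
def shot(n,f=None):
    k=cal(n); p,D=camera(n)
    if f: cv2.imwrite("pics/"+f,p[...,::-1])
    return k,p,D
E
python3 - <<'E'
from h import *
for n in("scene","top"):
    k,p,D=shot(n,n+"0.png"); np.savez(n+"0.npz",p=p,D=D); print(n,k)
s=manip.read_state(); print(s)
E
```

```text
scene ({'fx': 540.0522551602172, 'fy': 540.0522551602172, 'cx': 280.41962418575457, 'cy': 213.85186871084315, 'origin': array([1542.88725795,  549.54213208,  998.97844237]), 'attitude': array([-2.22780604,  0.02299305,  2.0909689 ])}, array([[-0.49689852,  0.53901809, -0.68011129],
       [ 0.86750405,  0.28776499, -0.4057438 ],
       [-0.02299103, -0.79161279, -0.61059037]]), array([1542.88725795,  549.54213208,  998.97844237]))
top ({'fx': 543.0713198821196, 'fy': 543.0713198821196, 'cx': 282.4380277066184, 'cy': 206.89221247981584, 'origin': array([ 256.5591477 ,  -32.38363484, 1510.56218627]), 'attitude': array([-2.93509532,  0.00329161, -1.51696241])}, array([[ 0.05380763, -0.97737348,  0.20456253],
       [-0.9985459 , -0.05199086,  0.0142494 ],
       [-0.00329161, -0.2050318 , -0.97874978]]), array([ 256.5591477 ,  -32.38363484, 1510.56218627]))
{'clock': 0.1, 'joints': array([-1.24459447e+00,  3.00439586e-01,  1.52151913e+00,  1.86580540e-05,
        1.32071648e+00, -6.66050660e-02]), 'qd': array([ 7.06795498e-04, -4.36684791e-04, -1.44553454e-03, -5.90215306e-05,
       -2.28580995e-03,  7.92679412e-04]), 'effort': array([ 6.58025729e-04, -5.32650483e+01, -3.53287375e+01,  7.09647057e-02,
        2.34569359e-02, -6.39687300e-05]), 'eef_pos': array([ 210.4526179 , -507.88280984,  204.9298264 ]), 'eef_rot': array([-3.14051371e+00, -9.00822624e-05,  3.92802249e-01]), 'wrist_force': array([ 0.22465984, -0.19098556,  0.25377266]), 'moment': array([ 0.01240457, -0.00305701, -0.01762489]), 'finger_force': 0.0, 'finger_gap': 93.44217307437053}
```

View pics/top0.png

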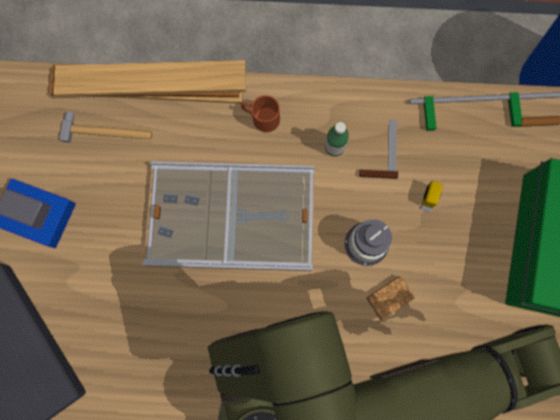

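View pics/scene0.png

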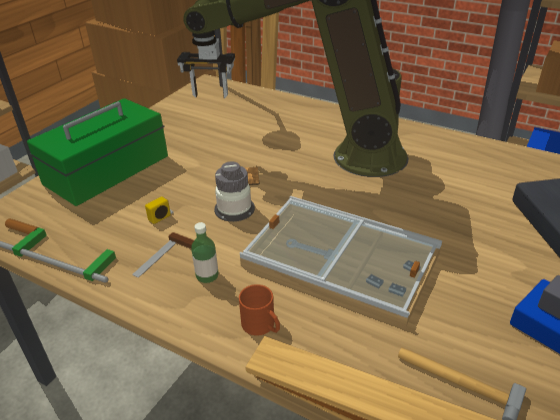

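The top view shows the chest with corners near (150,163), (313,167), (311,268) and (146,264). The left handle is at (157,212) and the right one at (305,215). Three cutters lie at (170,199), (192,201) and (165,232), and the tub cap is at (375,237) with its white bar running up to the right.

```bash
python3 - <<'E'
from h import *
for n,rois in(("top",{"hl":(150,200,166,224),"hr":(296,203,314,228)}),("scene",{"hl":(405,255,428,280),"hr":(262,210,285,232)})):
    f=np.load(n+"0.npz");p,D=f["p"],f["D"];k=cal(n)
    hsv=cv2.cvtColor(p,cv2.COLOR_RGB2HSV)
    for nm,(a,b,c,d) in rois.items():
        h=hsv[b:d,a:c]; m=((h[...,0]<14)&(h[...,1]>140)).astype(np.uint8)
        v,u=np.nonzero(m); P=cloud(k,D)[b:d,a:c][m>0]; t=P[P[:,2]>np.percentile(P[:,2],60)-0]
        print(n,nm,len(u),u.mean()+a,v.mean()+b,"ray",ray(k,u.mean()+a,v.mean()+b,64 if nm=="hl" else 72).round(1),"depth med",np.median(P,0).round(1),"zmax",P[:,2].max().round(1))
k=cal("top");f=np.load("top0.npz");p,D=f["p"],f["D"];P=cloud(k,D)
# chest rails: points z 40..52 in area
reg=np.zeros(D.shape,bool);reg[155:275,140:320]=1
hsv=cv2.cvtColor(p,cv2.COLOR_RGB2HSV)
m=reg&(hsv[...,1]<40)&(hsv[...,2]>150)&(P[...,2]>30)&(P[...,2]<60)
r=cv2.minAreaRect(P[m][:,:2].astype(np.float32));print("chest rect",r, cv2.boxPoints(r).round(1).tolist())
# cap
reg=np.zeros(D.shape,bool);reg[205:275,335:405]=1
for lo,hi in((128,138),(150,165)):
    m=reg&(P[...,2]>lo)&(P[...,2]<hi);Q=P[m];(c,rad)=cv2.minEnclosingCircle(Q[:,:2].astype(np.float32));print("cap",lo,m.sum(),c,rad,np.median(Q,0).round(1))
m=reg&(P[...,2]>140)&(hsv[...,2]>190)&(hsv[...,1]<40);v,u=np.nonzero(m)
L=np.array([ray(k,a,b,156) for a,b in zip(u,v)])[:,:2]
if len(L)>3: w,V=np.linalg.eigh(np.cov(L.T));print("bar",len(L),L.mean(0),np.degrees(np.arctan2(V[1,1],V[0,1])),w)
# cutters
cv2.imwrite("pics/crop.png",cv2.resize(cv2.hconcat([p[155:275,140:270][...,::-1],p[155:275,335:410][...,::-1]]),None,fx=3.5,fy=3.5,interpolation=cv2.INTER_CUBIC))
for u,v in((170,199),(192,201),(165,232)): print("cutter",ray(k,u,v,17).round(1))
for u,v in((390,291),): print("sander",ray(k,u,v,26).round(1))
print("glue",ray(k,340,128,170).round(1))
E
```

```text
top hl 22 156.72727272727272 211.6818181818182 ray [527.5 329.2  64. ] depth med [528.2 329.1  62.4] zmax 71.0
top hr 16 304.25 216.25 ray [534.6 -71.6  72. ] depth med [531.8 -70.   73.3] zmax 77.8
scene hl 2 417.5 268.5 ray [533.9 339.6  64. ] depth med [522.2 337.1  53.2] zmax 55.0Traceback (most recent call last):
  File "<stdin>", line 7, in <module>
    return _quantile_unchecked(
        a, q, axis, out, overwrite_input, method, keepdims, weights)
    return _ureduce(a,
                    func=_quantile_ureduce_func,
    ...<5 lines>...
                    overwrite_input=overwrite_input,
                    method=method)
    r = func(a, **kwargs)
    result = _quantile(arr,
                       quantiles=q,
    ...<2 lines>...
                       out=out,
                       weights=wgt)
    slices_having_nans = np.isnan(arr[-1, ...])
                                  ~~~^^^^^^^^^
IndexError: index -1 is out of bounds for axis 0 with size 0
```

```bash
python3 - <<'E'
from h import *
k=cal("top");f=np.load("top0.npz");p,D=f["p"],f["D"];P=cloud(k,D)
cv2.imwrite("pics/crop.png",cv2.resize(cv2.hconcat([p[155:275,140:270][...,::-1],p[155:275,335:410][...,::-1]]),None,fx=3.5,fy=3.5,interpolation=cv2.INTER_CUBIC))
reg=np.zeros(D.shape,bool);reg[155:275,140:320]=1
hsv=cv2.cvtColor(p,cv2.COLOR_RGB2HSV)
m=reg&(hsv[...,1]<40)&(hsv[...,2]>150)&(P[...,2]>30)&(P[...,2]<60)
r=cv2.minAreaRect(P[m][:,:2].astype(np.float32));print("chest rect",r, cv2.boxPoints(r).round(1).tolist())
reg=np.zeros(D.shape,bool);reg[205:275,335:405]=1
for lo,hi in((126,140),(150,170)):
    m=reg&(P[...,2]>lo)&(P[...,2]<hi);Q=P[m];(c,rad)=cv2.minEnclosingCircle(Q[:,:2].astype(np.float32));print("cap",lo,m.sum(),c,rad,np.median(Q,0).round(1))
m=reg&(P[...,2]>140)&(hsv[...,2]>190)&(hsv[...,1]<40);v,u=np.nonzero(m)
L=np.array([ray(k,a,b,156) for a,b in zip(u,v)])[:,:2]
if len(L)>3: w,V=np.linalg.eigh(np.cov(L.T));print("bar",len(L),L.mean(0),np.degrees(np.arctan2(V[1,1],V[0,1])),w)
for u,v in((170,199),(192,201),(165,232)): print("cutter",ray(k,u,v,17).round(1))
print("sander",ray(k,390,297,26).round(1),"glue",ray(k,340,128,170).round(1))
E
```

```text
chest rect ((535.8834228515625, 131.93814086914062), (291.2843933105469, 456.77203369140625), 1.5184071063995361) [[384.20001220703125, 356.3999938964844], [396.29998779296875, -100.19999694824219], [687.5, -92.5], [675.4000244140625, 364.1000061035156]]
cap 126 633 (481.3147888183594, -249.58837890625) 47.91903305053711 [ 474.8 -244.4  132.1]
cap 150 365 (480.8030700683594, -249.82020568847656) 28.394817352294922 [ 479.6 -249.1  155.8]Traceback (most recent call last):
  File "<stdin>", line 12, in <module>
IndexError: too many indices for array: array is 1-dimensional, but 2 were indexed
```

View pics/crop.png

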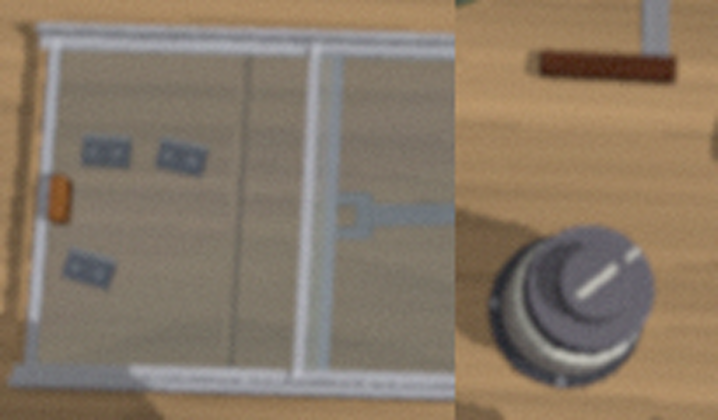

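The crop shows the cap's mark pointing up and to the right, which puts the tub's x at about -50°. The left handle is at crop (60,198), and the three cutters are well clear of the walls. I'll move above the cap and look from close by.

Emit:
jog_arm(
  plan=[0.1,0.09,0.05,0,0,0,0.27,0.258,0.06,0,0,0,0.27,0.258,0.06,0,0,0,0.27,0.258,0.06,0,0,0,0.27,0.258,0.06,0,0,0,0.27,0.258,0.06,0,0,0,0.27,0.258,0.06,0,0,0,0.27,0.258,0.06,0,0,0,0.27,0.258,0.06,0,0,0,0.27,0.258,0.06,0,0,0,0.27,0.258,0.06,0,0,0,0.27,0.258,0.06,0,0,0],
  claw=0.094,
)

```text
clock: 1.3
eef_pos: [479.8, -250.9, 265.3]
eef_rot: [-3.141, 0.0, 0.391]
wrist_force: [-0.4, 0.1, -0.2]
finger_gap: 93.8
finger_force: 0.0
```

```bash
python3 - <<'E'
from h import *
s=manip.read_state(); print(s["eef_pos"].round(1),s["eef_rot"].round(3))
k,p,D=shot("wrist","w1.png");np.savez("w1.npz",p=p,D=D);print(k[2],k[1])
P=cloud(k,D)
for lo,hi in((126,140),(150,162)):
    Q=P[(P[...,2]>lo)&(P[...,2]<hi)&(np.hypot(P[...,0]-481,P[...,1]+250)<60)]
    if len(Q)>5:(c,rad)=cv2.minEnclosingCircle(Q[:,:2].astype(np.float32));print("cap",lo,len(Q),c,rad,np.median(Q,0).round(1))
E
```

```text
[ 479.8 -250.9  265.3] [-3.141  0.     0.391]
[ 558.07972961 -217.69554202  441.96029518] [[ 3.82200329e-01 -8.84803300e-01 -2.66544609e-01]
 [-9.24079411e-01 -3.66076511e-01 -1.09841840e-01]
 [-3.87297591e-04  2.88289973e-01 -9.57543076e-01]]
cap 126 3292 (478.6562194824219, -250.0760955810547) 47.03340148925781 [ 489.9 -244.5  129.4]
cap 150 2165 (478.1493835449219, -249.96893310546875) 27.899118423461914 [ 479.4 -249.5  153.3]
```

View pics/w1.png

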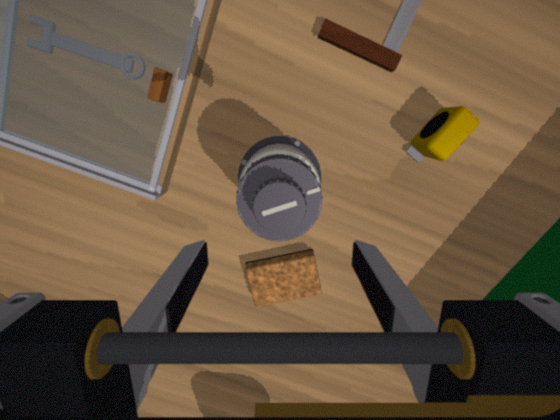

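The wrist view has the cap bar from (263,215) to (297,203) and the mark at (314,189). That puts the cap's x near -49° and its axis at (479.5,-250). Next I'll go down, grip the knob and check the contact force.

Emit:
jog_arm(
  plan=[0,0.001,-0.05,0,0,0,0,0.001,-0.09,0,0,0,0,0.001,-0.12,0,0,0,0,0.001,-0.131,0,0,0,0,0.001,-0.131,0,0,0,0,0.001,-0.131,0,0,0],
  claw=0.094,
)

```text
clock: 1.95
eef_pos: [481.0, -249.7, 136.0]
eef_rot: [3.14, -0.001, 0.392]
wrist_force: [0.1, 0.4, 0.6]
finger_gap: 94.1
finger_force: 0.0
```

Emit:
jog_arm(
  plan=[0,0,0,0,0,0,0,0,0,0,0,0,0,0,0,0,0,0,0,0,0,0,0,0,0,0,0,0,0,0,0,0,0,0,0,0,0,0,0,0,0,0,0,0,0,0,0,0],
  claw=0.04,
  force=45,
)

```text
clock: 2.75
eef_pos: [480.5, -249.1, 134.5]
eef_rot: [-3.142, -0.0, 0.393]
wrist_force: [-0.8, -0.2, 1.4]
finger_gap: 53.1
finger_force: 45.0
```

Emit:
jog_arm(
  plan=[0,0,-0.004,0,0,0,0,0,-0.007,0,0,0,0,0,-0.01,0,0,0,0,0,-0.01,0,0,0,0,0,-0.01,0,0,0],
)

```text
clock: 3.25
eef_pos: [480.8, -249.2, 125.5]
eef_rot: [3.141, -0.001, 0.393]
wrist_force: [-2.7, 3.1, 13.3]
finger_gap: 53.2
finger_force: 45.0
```

Emit:
jog_arm(
  plan=[0,0,0,0,0,6,0,0,0,0,0,12,0,0,0,0,0,18,0,0,0,0,0,24,0,0,0,0,0,30,0,0,0,0,0,36,0,0,0,0,0,42,0,0,0,0,0,48,0,0,0,0,0,54,0,0,0,0,0,60,0,0,0,0,0,66,0,0,0,0,0,72,0,0,0,0,0,75,0,0,0,0,0,75,0,0,0,0,0,75],
)

```text
clock: 4.75
eef_pos: [480.2, -248.7, 125.2]
eef_rot: [-3.141, -0.001, 1.702]
wrist_force: [-6.6, 5.9, 12.5]
finger_gap: 53.1
finger_force: 45.0
```

```bash
python3 - <<'E'
from h import *
s=manip.read_state(); print(s["eef_pos"].round(1),s["eef_rot"].round(3),s["moment"],s["wrist_force"])
k,p,D=shot("wrist")
cv2.imwrite("pics/w2.png",cv2.resize(p[120:420,130:430][...,::-1],None,fx=2,fy=2))
E
```

```text
[ 480.2 -248.7  125.2] [-3.141e+00 -1.000e-03  1.702e+00] [1.06478154 1.45201081 0.32340746] [-6.59672784  5.890828   12.53298773]
```

View pics/w2.png

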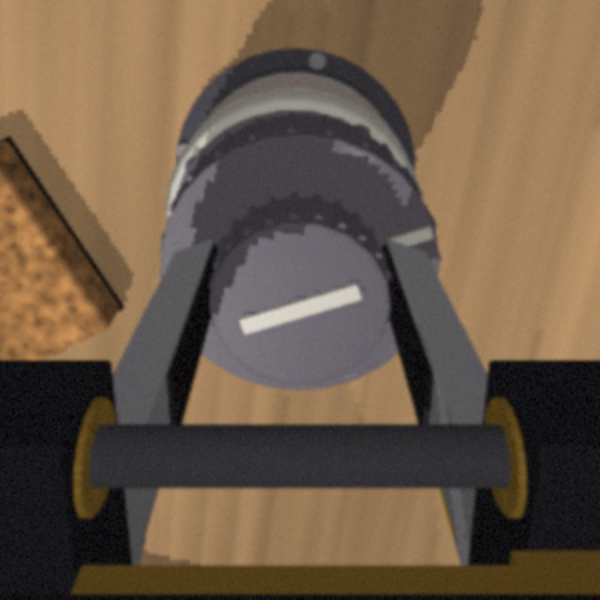

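The crop shows the bar from (240,325) to (360,292), at the same angle to the fingers as before, so the cap turned with the gripper. Lifting it off now.

Emit:
jog_arm(
  plan=[0,0,0.004,0,0,0,0,0,0.009,0,0,0,0,0,0.015,0,0,0,0,0,0.025,0,0,0,0,0,0.04,0,0,0,0,0,0.06,0,0,0,0,0,0.09,0,0,0,0,0,0.12,0,0,0,0,0,0.12,0,0,0,0,0,0.12,0,0,0],
)

```text
clock: 5.8
eef_pos: [480.7, -249.3, 244.8]
eef_rot: [3.141, 0.001, 1.702]
wrist_force: [0.2, -0.5, -0.9]
finger_gap: 53.2
finger_force: 45.0
```

```bash
python3 - <<'E'
from h import *
s=manip.read_state(); print(s["eef_pos"].round(1),s["eef_rot"].round(3),s["wrist_force"],s["finger_gap"])
k,p,D=shot("wrist");P=cloud(k,D)
cv2.imwrite("pics/w3.png",p[...,::-1])
E
```

```text
[ 480.7 -249.3  244.8] [3.141e+00 1.000e-03 1.702e+00] [ 0.16429865 -0.47611345 -0.94669341] 53.158527435169525
```

View pics/w3.png

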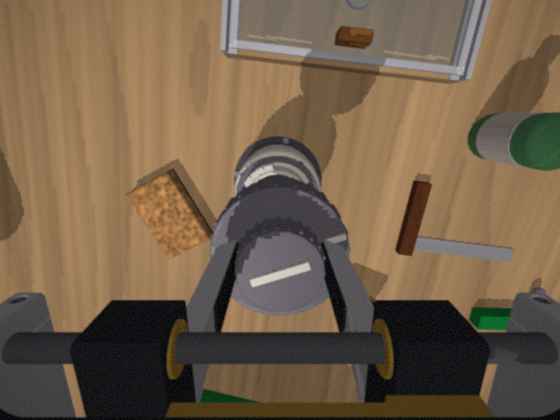

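The cap is off and still in the gripper. I'll set it on the clear bench at about (430,-420).

Emit:
jog_arm(
  plan=[-0.015,-0.045,0,0,0,0,-0.03,-0.09,0,0,0,0,-0.045,-0.13,0,0,0,0,-0.05,-0.17,0,0,0,0,-0.05,-0.17,-0.045,0,0,0,-0.05,-0.17,-0.09,0,0,0,-0.05,-0.17,-0.135,0,0,0,-0.05,-0.17,-0.175,0,0,0,-0.05,-0.17,-0.195,0,0,0,-0.05,-0.17,-0.203,0,0,0,-0.05,-0.17,-0.206,0,0,0,-0.05,-0.17,-0.208,0,0,0,-0.05,-0.17,-0.208,0,0,0,-0.05,-0.17,-0.208,0,0,0],
)

```text
clock: 7.25
eef_pos: [430.8, -419.4, 37.4]
eef_rot: [3.141, 0.001, 1.702]
wrist_force: [-0.0, -0.4, -0.5]
finger_gap: 53.5
finger_force: 45.0
```

Emit:
jog_arm(
  plan=[0,0,-0.001,0,0,0,0,0,-0.002,0,0,0,0,0,-0.002,0,0,0,0,0,-0.002,0,0,0],
)

```text
clock: 7.65
eef_pos: [430.9, -419.5, 36.6]
eef_rot: [3.141, 0.002, 1.702]
wrist_force: [-4.3, 5.6, 15.6]
finger_gap: 53.2
finger_force: 45.0
```

Emit:
jog_arm(
  plan=[0,0,0.001,0,0,0,0,0,0.001,0,0,0,0,0,0.001,0,0,0,0,0,0.001,0,0,0,0,0,0.001,0,0,0,0,0,0.02,0,0,0,0,0,0.06,0,0,0,0,0,0.1,0,0,0,0,0,0.15,0,0,0,0,0,0.18,0,0,0],
  claw=0.094,
)

```text
clock: 8.65
eef_pos: [430.9, -419.5, 218.4]
eef_rot: [3.139, 0.003, 1.702]
wrist_force: [0.1, -0.7, 0.8]
finger_gap: 94.1
finger_force: 0.0
```

Emit:
jog_arm(
  plan=[0.006,0.045,0,0,0,0,0.012,0.09,0,0,0,0,0.018,0.135,0,0,0,0,0.024,0.18,0,0,0,0,0.03,0.225,0,0,0,0,0.036,0.27,0,0,0,0,0.042,0.32,0,0,0,0,0.048,0.37,0,0,0,0,0.054,0.42,0,0,0,0,0.06,0.46,0,0,0,0,0.066,0.51,0,0,0,0,0.072,0.555,0,0,0,0,0.078,0.6,0,0,0,-2,0.084,0.65,0,0,0,-4,0.09,0.7,0,0,0,-6,0.097,0.745,0,0,0,-6,0.097,0.748,0,0,0,-6,0.097,0.748,0,0,0,-6],
)

```text
clock: 10.45
eef_pos: [527.2, 329.6, 213.7]
eef_rot: [-3.141, 0.001, 1.599]
wrist_force: [-0.1, -0.3, 0.5]
finger_gap: 94.0
finger_force: 0.0
```

```bash
python3 - <<'E'
from h import *
s=manip.read_state(); print(s["clock"],s["eef_pos"].round(1),s["eef_rot"].round(3))
k,p,D=shot("wrist");P=cloud(k,D);cv2.imwrite("pics/w4.png",p[...,::-1])
hsv=cv2.cvtColor(p,cv2.COLOR_RGB2HSV)
m=((hsv[...,0]<14)&(hsv[...,1]>140)&(P[...,2]>58)&(P[...,2]<72)).astype(np.uint8)
n,l,st,c=cv2.connectedComponentsWithStats(m)
for i in range(1,n):
    if st[i,4]>60: Q=P[l==i];r=cv2.minAreaRect(Q[:,:2].astype(np.float32));print(st[i],ray(k,*c[i],64).round(1),np.median(Q,0).round(1),r)
E
```

```text
10.45 [527.2 329.6 213.7] [-3.141e+00  1.000e-03  1.599e+00]
```

View pics/w4.png

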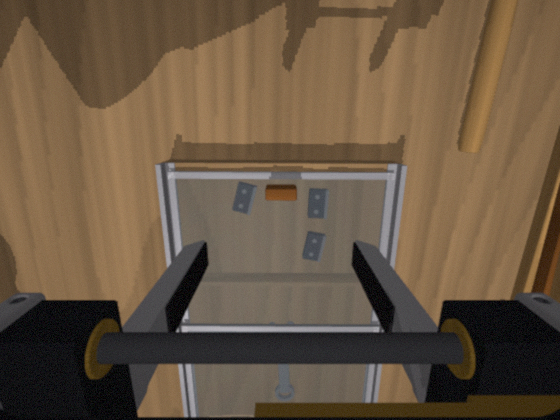

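The wrist view puts the handle at (281,192), the cutters at (244,198), (317,203) and (313,246), and the chest walls square to the gripper. I'll turn these pixels into positions.

```bash
python3 - <<'E'
from h import *
k=cal("wrist");print("handle",ray(k,281,189,64).round(1),ray(k,281,192,60).round(1))
for u,v in((281,185),(281,200),(265,190),(297,190)):print(ray(k,u,v,64).round(1))
for u,v in((244,198),(317,203),(313,246)):print("cut",ray(k,u,v,17).round(1))
print("lid edge",ray(k,281,176,38).round(1),"chest corners",ray(k,160,165,47).round(1),ray(k,404,166,47).round(1))
E
```

```text
handle [528.9 338.2  64. ] [529.  333.8  60. ]
[528.8 342.8  64. ]
[529.3 325.6  64. ]
[511.1 336.6  64. ]
[546.7 337.6  64. ]
cut [482.3 314.2  17. ]
cut [576.3 310.1  17. ]
cut [574.8 249.9  17. ]
lid edge [528.7 348.   38. ] chest corners [390.  358.5  47. ] [668.9 365.1  47. ]
```

Emit:
jog_arm(
  plan=[0.002,0.002,-0.05,0,0,0,0.002,0.002,-0.1,0,0,0,0.002,0.002,-0.14,0,0,0,0.002,0.002,-0.165,0,0,0,0.002,0.002,-0.168,0,0,0,0.002,0.002,-0.168,0,0,0],
)

```text
clock: 11.1
eef_pos: [530.0, 330.0, 47.3]
eef_rot: [3.141, -0.0, 1.596]
wrist_force: [-0.7, 0.6, 1.6]
finger_gap: 94.3
finger_force: 0.0
```

Emit:
jog_arm(
  plan=[0,0,0,0,0,0,0,0,0,0,0,0,0,0,0,0,0,0,0,0,0,0,0,0,0,0,0,0,0,0,0,0,0,0,0,0,0,0,0,0,0,0],
  claw=0.02,
  force=20,
)

```text
clock: 11.8
eef_pos: [529.5, 330.9, 46.5]
eef_rot: [3.142, 0.0, 1.597]
wrist_force: [0.3, 0.4, 0.2]
finger_gap: 41.3
finger_force: 0.0
```

Emit:
jog_arm(
  plan=[0.0005,-0.02,0,0,0,0,0.001,-0.045,0,0,0,0,0.002,-0.075,0,0,0,0,0.003,-0.105,0,0,0,0,0.0035,-0.13,0,0,0,0,0.004,-0.148,0,0,0,0,0.004,-0.156,0,0,0,0,0.004,-0.158,0,0,0,0,0.004,-0.158,0,0,0,0,0.004,-0.158,0,0,0],
)

```text
validation failed for argument at $.pl...
```

Emit:
jog_arm(
  plan=[0,0,0,0,0,0,0,0,0,0,0,0,0,0,0,0,0,0],
)

```text
clock: 12.1
eef_pos: [528.3, 330.9, 46.3]
eef_rot: [-3.139, 0.001, 1.597]
wrist_force: [-8.4, -0.7, 4.7]
finger_gap: 36.0
finger_force: 20.0
```

Emit:
jog_arm(
  plan=[0.001,-0.02,0,0,0,0,0.001,-0.045,0,0,0,0,0.002,-0.075,0,0,0,0,0.003,-0.105,0,0,0,0,0.004,-0.13,0,0,0,0,0.004,-0.148,0,0,0,0,0.004,-0.156,0,0,0,0,0.004,-0.158,0,0,0,0,0.004,-0.158,0,0,0,0,0.004,-0.158,0,0,0],
)

```text
validation failed for argument at $.pl...
```

Emit:
jog_arm(
  plan=[0.0,-0.02,0.0,0.0,0.0,0.0,0.001,-0.05,0.0,0.0,0.0,0.0],
)

```text
clock: 12.3
eef_pos: [529.4, 281.7, 46.3]
eef_rot: [-3.14, -0.001, 1.599]
wrist_force: [-4.8, 1.5, 4.1]
finger_gap: 36.0
finger_force: 20.0
```

Emit:
jog_arm(
  plan=[0.001,-0.03,0,0,0,0,0.002,-0.06,0,0,0,0,0.002,-0.08,0,0,0,0,0.003,-0.1,0,0,0,0,0.003,-0.107,0,0,0,0,0.003,-0.107,0,0,0,0,0.003,-0.107,0,0,0],
)

```text
validation failed for argument at $.pl...
```

Emit:
jog_arm(
  plan=[0.001,-0.03,0,0,0,0,0.002,-0.06,0,0,0,0,0.002,-0.08,0,0,0,0,0.003,-0.1,0,0,0,0,0.003,-0.107,0,0,0,0,0.003,-0.107,0,0,0,0,0.003,-0.107,0,0,0,0],
)

```text
clock: 13.0
eef_pos: [532.0, 173.5, 46.3]
eef_rot: [-3.138, 0.001, 1.597]
wrist_force: [-11.8, -1.4, 7.9]
finger_gap: 35.4
finger_force: 20.0
```

Emit:
jog_arm(
  plan=[-0.001,-0.002,0,0,0,0,-0.001,-0.004,0,0,0,0,-0.001,-0.005,0,0,0,0,-0.001,-0.005,0,0,0,0],
)

```text
clock: 13.4
eef_pos: [532.0, 171.3, 46.4]
eef_rot: [-3.141, -0.004, 1.597]
wrist_force: [-4.1, 19.7, -1.0]
finger_gap: 35.8
finger_force: 20.0
```

The lid has reached its open stop: TCP y is 171.3 with 20 N on the wrist. Now I'll release the handle, rise and look at the cutters.

Emit:
jog_arm(
  plan=[0,0.002,0,0,0,0,0,0.002,0,0,0,0,0,0.002,0,0,0,0,0,0.002,0.04,0,0,0,0,0.03,0.08,0,0,0,0,0.06,0.12,0,0,0,0,0.09,0.16,0,0,0,0,0.1,0.17,0,0,0,0,0.1,0.17,0,0,0,0,0.1,0.17,0,0,0],
  claw=0.07,
)

```text
clock: 14.4
eef_pos: [532.2, 268.0, 214.7]
eef_rot: [-3.14, 0.001, 1.597]
wrist_force: [-0.6, -0.2, -1.2]
finger_gap: 70.1
finger_force: 0.0
```

```bash
cat > cut.py <<'E'
from h import *
def cutters(k,p,D):
    P=cloud(k,D);hsv=cv2.cvtColor(p,cv2.COLOR_RGB2HSV);out=[]
    m=((hsv[...,0]>90)&(hsv[...,0]<125)&(hsv[...,1]>40)&(P[...,2]>-5)&(P[...,2]<30)&(P[...,1]>190)&(P[...,1]<360)&(P[...,0]>390)&(P[...,0]<680)).astype(np.uint8)
    m=cv2.morphologyEx(m,cv2.MORPH_CLOSE,np.ones((5,5)))
    n,l,st,_=cv2.connectedComponentsWithStats(m)
    for i in range(1,n):
        if st[i,4]<150: continue
        v,u=np.nonzero(l==i)
        Q=np.array([ray(k,a,b,17)[:2] for a,b in zip(u,v)],np.float32)
        r=cv2.minAreaRect(Q);b=cv2.boxPoints(r);e=[b[1]-b[0],b[2]-b[1]];L=max(e,key=np.linalg.norm)
        out.append((np.round(r[0],1),np.round(r[1],1),round(float(np.degrees(np.arctan2(L[1],L[0]))%180),1),round(float(np.median(P[l==i][:,2])),1),st[i].tolist()))
    return out
E
python3 - <<'E'
from cut import *
s=manip.read_state(); print(s["clock"],s["eef_pos"].round(1),s["eef_rot"].round(3))
k,p,D=shot("wrist","w5.png")
for c in cutters(k,p,D):print(*c)
E
```

```text
14.4 [532.2 268.  214.7] [-3.140e+00  1.000e-03  1.597e+00]
```

View pics/w5.png

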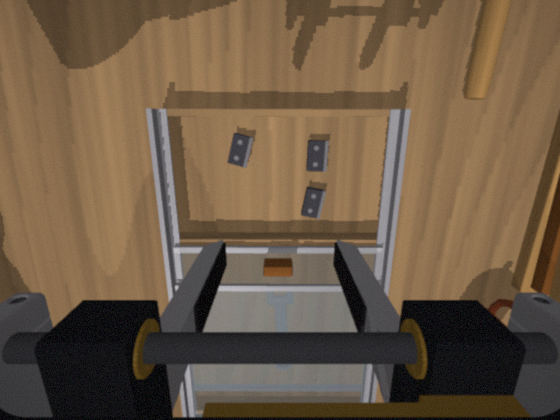

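The lid is open and three cutters are uncovered at (240,150), (317,155) and (312,202), dark grey and with no other loose parts in the bay. I'll switch the mask to low saturation.

```bash
sed -i 's/(hsv\[...,0\]>90)&(hsv\[...,0\]<125)&(hsv\[...,1\]>40)/(hsv[...,1]<70)/; s/<360/<335/; s/>390/>410/; s/<680/<660/' cut.py
python3 - <<'E'
from cut import *
k,p,D=shot("wrist")
for c in cutters(k,p,D):print(*c)
E
```

```text
[482.2 314.1] [38.5 24.3] 75.8 14.4 [228, 133, 26, 35, 620]
[663.5 266.2] [  4.1 135.9] 91.1 29.7 [377, 137, 14, 105, 229]
[577.5 309.7] [38. 25.] 89.4 14.6 [307, 140, 22, 32, 635]
[575.9 249.5] [39.1 25.3] 79.7 14.5 [302, 187, 25, 32, 563]
```

Emit:
jog_arm(
  plan=[-0.02,0.02,-0.03,0,0,-8,-0.05,0.046,-0.06,0,0,-15.5,-0.05,0.046,-0.1,0,0,-15.5,-0.05,0.046,-0.145,0,0,-15.5,-0.05,0.046,-0.185,0,0,-15.5,-0.05,0.046,-0.2,0,0,-15.5,-0.05,0.046,-0.206,0,0,-15.5,-0.05,0.046,-0.207,0,0,-15.5,-0.05,0.046,-0.207,0,0,-15.5],
  claw=0.05,
)

```text
clock: 15.4
eef_pos: [483.4, 315.2, 11.0]
eef_rot: [3.14, -0.002, 1.326]
wrist_force: [-0.4, -0.5, -0.4]
finger_gap: 50.1
finger_force: 0.0
```

Emit:
jog_arm(
  plan=[0,0,0,0,0,0,0,0,0,0,0,0,0,0,0,0,0,0,0,0,0,0,0,0,0,0,0,0,0,0,0,0,0,0,0,0],
  claw=0.015,
  force=40,
)

```text
clock: 16.0
eef_pos: [482.7, 315.0, 9.8]
eef_rot: [3.141, -0.0, 1.327]
wrist_force: [-1.0, 0.4, 5.8]
finger_gap: 23.5
finger_force: 40.0
```

Emit:
jog_arm(
  plan=[0,0,0.03,0,0,0,0,0,0.07,0,0,0,0,0,0.11,0,0,0,0,0,0.15,0,0,0,0,-0.02,0.17,0,0,0,0,-0.06,0.17,0,0,0,0,-0.105,0.17,0,0,0,0,-0.15,0.17,0,0,0,0,-0.195,0.17,0,0,0,0,-0.24,0.17,0,0,0,0,-0.285,0.17,0,0,0,0,-0.33,0.17,0,0,0,0,-0.375,0.17,0,0,0,0,-0.42,0.17,0,0,0,0,-0.465,0.17,0,0,0,0,-0.51,0.17,0,0,0,-0.002,-0.545,0.17,0,0,0,-0.002,-0.564,0.17,0,0,0,-0.002,-0.564,0.17,0,0,0,-0.002,-0.564,0.17,0,0,0],
)

```text
clock: 18.0
eef_pos: [480.3, -248.7, 179.1]
eef_rot: [-3.141, -0.0, 1.326]
wrist_force: [-0.3, 0.2, -1.2]
finger_gap: 23.4
finger_force: 40.0
```

```bash
python3 - <<'E'
from h import *
s=manip.read_state(); print(s["clock"],s["eef_pos"].round(1),s["eef_rot"].round(3),s["finger_gap"])
k,p,D=shot("wrist");cv2.imwrite("pics/w6.png",cv2.resize(p[60:360,130:430][...,::-1],None,fx=2,fy=2))
P=cloud(k,D)
for lo,hi in((112,123),):
    Q=P[(P[...,2]>lo)&(P[...,2]<hi)&(np.hypot(P[...,0]-480,P[...,1]+249)<60)]
    if len(Q)>5:(c,rad)=cv2.minEnclosingCircle(Q[:,:2].astype(np.float32));print("rim",len(Q),c,rad)
E
```

```text
18.0 [ 480.3 -248.7  179.1] [-3.141 -0.     1.326] 23.377543750513098
rim 1025 (478.54296875, -249.1945343017578) 40.091033935546875
```

View pics/w6.png

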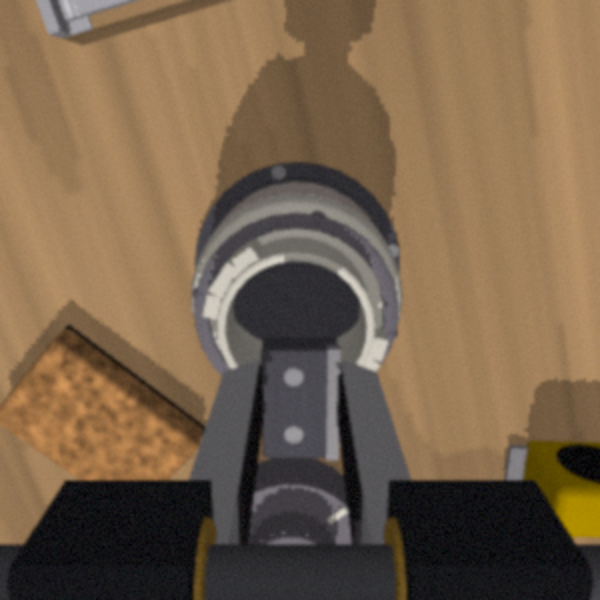

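The cutter hangs centred over the open mouth: the mouth is near crop (295,305) and the cutter spans (265,345) to (330,460). I'll lower it to just above the rim and release.

Emit:
jog_arm(
  plan=[0,0,-0.03,0,0,0,0,0,-0.05,0,0,0,0,0,-0.052,0,0,0,0,0,-0.052,0,0,0,0,0,-0.052,0,0,0],
)

```text
clock: 18.55
eef_pos: [481.1, -248.9, 128.7]
eef_rot: [3.14, 0.0, 1.327]
wrist_force: [-0.2, 0.1, -1.8]
finger_gap: 23.3
finger_force: 40.0
```

Emit:
jog_arm(
  plan=[0,0,0,0,0,0,0,0,0,0,0,0,0,0,0,0,0,0,0,0,0.05,0,0,0,0.007,0.04,0.07,0,0,2,0.014,0.085,0.07,0,0,4,0.021,0.13,0.07,0,0,6,0.028,0.175,0.07,0,0,8,0.035,0.22,0.07,0,0,10,0.042,0.265,0.07,0,0,12,0.049,0.31,0.07,0,0,13,0.056,0.355,0.07,0,0,13,0.063,0.4,0.07,0,0,13,0.07,0.445,0.07,0,0,13,0.08,0.49,0.07,0,0,13,0.09,0.53,0.07,0,0,13,0.097,0.558,0.05,0,0,13,0.097,0.558,0.03,0,0,13,0.097,0.558,0.03,0,0,13],
  claw=0.05,
)

```text
clock: 20.45
eef_pos: [576.3, 309.0, 154.3]
eef_rot: [-3.137, 0.002, 1.555]
wrist_force: [0.2, -1.0, -0.2]
finger_gap: 50.1
finger_force: 0.0
```

```bash
python3 - <<'E'
from cut import *
s=manip.read_state(); print(s["clock"],s["eef_pos"].round(1),s["eef_rot"].round(3),s["finger_gap"])
k,p,D=shot("wrist","w7.png")
for c in cutters(k,p,D):print(*c)
k,p,D=shot("top","t7.png");P=cloud(k,D)
for c in cutters(k,p,D):print("top",*c)
E
```

```text
20.45 [576.3 309.  154.3] [-3.137e+00  2.000e-03  1.555e+00] 50.07021753790336
[659.8 277.3] [109.5   7.2] 89.9 29.7 [350, 178, 13, 94, 258]
[578.2 310.5] [39.3 24.5] 89.9 14.5 [270, 181, 24, 36, 796]
[576.7 250.1] [42.5 24.7] 80.3 14.4 [269, 232, 26, 37, 712]
```

Emit:
jog_arm(
  plan=[0.002,0.001,-0.045,0,0,0,0.002,0.001,-0.09,0,0,0,0.002,0.001,-0.13,0,0,0,0.002,0.001,-0.142,0,0,0,0.002,0.001,-0.145,0,0,0,0.002,0.001,-0.146,0,0,0,0.002,0.001,-0.146,0,0,0],
)

```text
clock: 21.25
eef_pos: [580.7, 310.3, 14.0]
eef_rot: [3.138, -0.002, 1.553]
wrist_force: [0.3, 1.0, -0.1]
finger_gap: 49.7
finger_force: 0.0
```

Emit:
jog_arm(
  plan=[0,0,0,0,0,0,0,0,0,0,0,0,0,0,0,0,0,0,0,0,0,0,0,0,0,0,0,0,0,0,0,0,0,0,0,0],
  claw=0.015,
  force=40,
)

```text
clock: 21.85
eef_pos: [579.6, 310.0, 11.8]
eef_rot: [3.141, -0.0, 1.553]
wrist_force: [-1.7, 0.1, 4.9]
finger_gap: 23.1
finger_force: 40.0
```

The grip only overlaps about 5 mm of the cutter, so I'll open, go 4 mm lower and grip again.

Emit:
jog_arm(
  plan=[0,0,0,0,0,0,0,0,0,0,0,0,0,0,-0.004,0,0,0,0,0,-0.004,0,0,0],
  claw=0.04,
)

```text
clock: 22.25
eef_pos: [579.2, 309.7, 6.6]
eef_rot: [-3.141, 0.001, 1.554]
wrist_force: [-0.9, -0.1, -0.7]
finger_gap: 39.7
finger_force: 0.0
```

Emit:
jog_arm(
  plan=[0,0,0,0,0,0,0,0,0,0,0,0,0,0,0,0,0,0,0,0,0,0,0,0,0,0,0,0,0,0],
  claw=0.015,
)

```text
clock: 22.75
eef_pos: [579.5, 309.9, 7.5]
eef_rot: [3.142, -0.0, 1.553]
wrist_force: [0.0, 0.5, -0.5]
finger_gap: 23.6
finger_force: 40.0
```

Emit:
jog_arm(
  plan=[0,0,0.03,0,0,0,0,0,0.07,0,0,0,0,0,0.11,0,0,0,0,0,0.15,0,0,0,-0.004,-0.02,0.17,0,0,0,-0.012,-0.06,0.17,0,0,0,-0.02,-0.105,0.17,0,0,0,-0.028,-0.15,0.17,0,0,0,-0.036,-0.195,0.17,0,0,0,-0.044,-0.24,0.17,0,0,0,-0.052,-0.285,0.17,0,0,0,-0.06,-0.33,0.17,0,0,0,-0.068,-0.375,0.17,0,0,0,-0.076,-0.42,0.17,0,0,0,-0.084,-0.465,0.17,0,0,0,-0.092,-0.51,0.17,0,0,0,-0.099,-0.545,0.17,0,0,0,-0.099,-0.559,0.15,0,0,0,-0.099,-0.559,0.125,0,0,0,-0.099,-0.559,0.125,0,0,0],
)

```text
clock: 24.75
eef_pos: [479.1, -248.8, 129.7]
eef_rot: [-3.137, -0.003, 1.553]
wrist_force: [-0.3, 0.0, -0.4]
finger_gap: 23.6
finger_force: 40.0
```

Emit:
jog_arm(
  plan=[0,0,0,0,0,0,0,0,0,0,0,0,0,0,0,0,0,0],
)

```text
clock: 25.05
eef_pos: [481.1, -249.0, 133.7]
eef_rot: [3.14, 0.001, 1.554]
wrist_force: [0.2, -0.4, -0.4]
finger_gap: 23.6
finger_force: 40.0
```

Emit:
jog_arm(
  plan=[0,0,-0.002,0,0,0,0,0,-0.002,0,0,0,0,0,-0.002,0,0,0,0,0,0.045,0,0,0,0.007,0.04,0.07,0,0,0,0.014,0.085,0.07,0,0,-2,0.021,0.13,0.07,0,0,-4,0.028,0.175,0.07,0,0,-6,0.036,0.22,0.07,0,0,-8,0.046,0.265,0.07,0,0,-9,0.056,0.31,0.07,0,0,-9,0.066,0.355,0.07,0,0,-9,0.076,0.4,0.07,0,0,-9,0.086,0.445,0.07,0,0,-9,0.096,0.485,0.05,0,0,-9,0.096,0.499,0.03,0,0,-9,0.096,0.499,0.02,0,0,-9,0.096,0.499,0.02,0,0,-9],
  claw=0.05,
)

```text
clock: 26.85
eef_pos: [575.9, 249.2, 151.1]
eef_rot: [-3.139, 0.002, 1.397]
wrist_force: [-0.3, -0.2, 0.2]
finger_gap: 49.7
finger_force: 0.0
```

```bash
python3 - <<'E'
from cut import *
s=manip.read_state(); print(s["clock"],s["eef_pos"].round(1),s["eef_rot"].round(3),s["finger_gap"])
k,p,D=shot("wrist","w8.png")
for c in cutters(k,p,D):print(*c)
k,p,D=shot("top","t8.png")
for c in cutters(k,p,D):print("top",*c)
E
```

```text
26.85 [575.9 249.2 151.1] [-3.139e+00  2.000e-03  1.397e+00] 49.66568409420742
[661.  264.2] [  4.  139.2] 90.1 29.9 [349, 104, 17, 132, 321]
[577.3 249.2] [38.9 23.7] 79.5 14.5 [270, 183, 23, 36, 793]
```

Emit:
jog_arm(
  plan=[0,0,-0.045,0,0,0,0,0,-0.09,0,0,0,0,0,-0.13,0,0,0,0,0,-0.142,0,0,0,0,0,-0.145,0,0,0,0,0,-0.146,0,0,0,0,0,-0.146,0,0,0,0,0,-0.146,0,0,0,0,0,-0.146,0,0,0],
)

```text
clock: 27.85
eef_pos: [577.0, 250.1, 7.6]
eef_rot: [3.14, -0.001, 1.396]
wrist_force: [-0.1, -0.6, 0.3]
finger_gap: 49.9
finger_force: 0.0
```

Emit:
jog_arm(
  plan=[0,0,0,0,0,0,0,0,0,0,0,0,0,0,0,0,0,0,0,0,0,0,0,0,0,0,0,0,0,0,0,0,0,0,0,0],
  claw=0.015,
  force=40,
)

```text
clock: 28.45
eef_pos: [576.5, 249.9, 6.4]
eef_rot: [-3.142, 0.0, 1.396]
wrist_force: [-0.8, 1.1, 1.4]
finger_gap: 23.6
finger_force: 40.0
```

Emit:
jog_arm(
  plan=[0,0,0.03,0,0,0,0,0,0.07,0,0,0,0,0,0.11,0,0,0,0,0,0.15,0,0,0,-0.004,-0.02,0.17,0,0,0,-0.012,-0.06,0.17,0,0,0,-0.02,-0.105,0.17,0,0,0,-0.03,-0.15,0.17,0,0,0,-0.04,-0.195,0.17,0,0,0,-0.05,-0.24,0.17,0,0,0,-0.06,-0.285,0.17,0,0,0,-0.07,-0.33,0.17,0,0,0,-0.08,-0.375,0.17,0,0,0,-0.09,-0.42,0.17,0,0,0,-0.097,-0.465,0.17,0,0,0,-0.097,-0.499,0.15,0,0,0,-0.097,-0.499,0.121,0,0,0,-0.097,-0.499,0.121,0,0,0,-0.097,-0.499,0.121,0,0,0],
)

```text
clock: 30.35
eef_pos: [479.5, -248.7, 127.9]
eef_rot: [-3.141, -0.0, 1.397]
wrist_force: [-0.5, 0.4, 0.7]
finger_gap: 23.6
finger_force: 40.0
```

Emit:
jog_arm(
  plan=[0,0,0,0,0,0,0,0,0,0,0,0,0,0,0,0,0,0,0,0,0.045,0,0,0,0,-0.02,0.08,0,0,0,0,-0.06,0.1,0,0,0,-0.01,-0.08,0.1,0,0,0,-0.01,-0.08,0.1,0,0,0,-0.01,-0.08,0.1,0,0,0],
  claw=0.08,
)

```text
clock: 31.25
eef_pos: [469.5, -328.7, 227.4]
eef_rot: [-3.141, -0.0, 1.396]
wrist_force: [-0.1, 0.4, 0.0]
finger_gap: 79.9
finger_force: 0.0
```

```bash
python3 - <<'E'
from cut import *
s=manip.read_state(); print(s["clock"],s["eef_pos"].round(1),s["eef_rot"].round(3),s["finger_gap"])
k,p,D=shot("wrist");P=cloud(k,D);c,M,o=k
q=M.T@(np.array([480,-249,117])-o);u,v=int(c["fx"]*q[0]/q[2]+c["cx"]),int(c["fy"]*q[1]/q[2]+c["cy"]);print(u,v)
a,b=max(v-90,0),max(u-100,0)
A=cv2.resize(p[a:a+200,b:b+200],(400,400))
g=cv2.convertScaleAbs(A,alpha=2.2)
Q=P[np.hypot(P[...,0]-480,P[...,1]+249)<26];print("inside z pct",np.percentile(Q[:,2],[2,10,50,90]).round(1))
Q=P[(np.abs(P[...,2]-117)<4)&(np.hypot(P[...,0]-480,P[...,1]+249)<60)];print("rim",cv2.minEnclosingCircle(Q[:,:2].astype(np.float32)))
k,p,D=shot("top")
cv2.imwrite("pics/w9.png",cv2.hconcat([g,cv2.resize(p[150:280,140:270],(400,400))])[...,::-1])
E
```

```text
31.25 [ 469.5 -328.7  227.4] [-3.141 -0.     1.396] 79.93666465898517
275 123
inside z pct [ 13.3  14.3  38.9 404.1]
rim ((478.1276550292969, -249.76925659179688), 39.96368408203125)
```

View pics/w9.png

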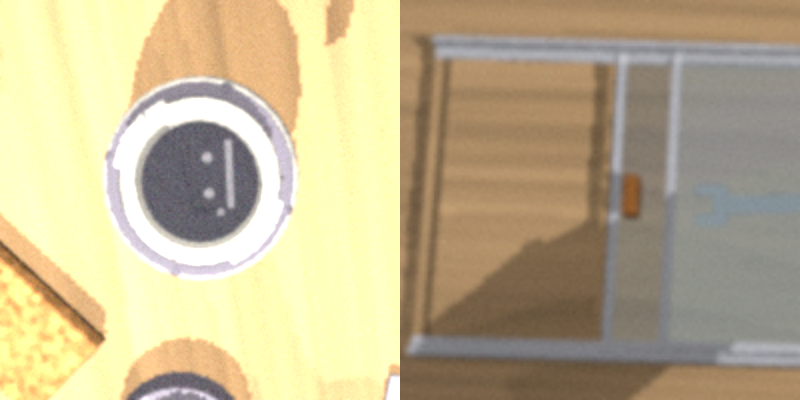

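The left half shows the cutters lying inside the tub, with the mouth at (200,182). The right half shows the left bay empty. I'll fetch the cap, gripping it exactly as I released it.

Emit:
jog_arm(
  plan=[-0.015,-0.035,0,0,0,6,-0.03,-0.07,0,0,0,12,-0.039,-0.091,0,0,0,17.5,-0.039,-0.091,-0.045,0,0,17.5,-0.039,-0.091,-0.08,0,0,17.5,-0.039,-0.091,-0.09,0,0,17.5,-0.039,-0.091,-0.09,0,0,17.5,-0.039,-0.091,-0.09,0,0,17.5],
  claw=0.094,
)

```text
clock: 32.15
eef_pos: [431.4, -420.2, 139.4]
eef_rot: [3.14, 0.002, 1.703]
wrist_force: [0.6, -0.1, -0.4]
finger_gap: 94.1
finger_force: 0.0
```

```bash
python3 - <<'E'
from cut import *
s=manip.read_state(); print(s["clock"],s["eef_pos"].round(1),s["eef_rot"].round(3),s["finger_gap"])
for n in("wrist","top"):
    k,p,D=shot(n);P=cloud(k,D)
    if n=="wrist": cv2.imwrite("pics/w10.png",p[...,::-1])
    for lo,hi in((28,40),(52,65)):
        Q=P[(P[...,2]>lo)&(P[...,2]<hi)&(np.hypot(P[...,0]-431,P[...,1]+419)<55)]
        if len(Q)>5:(c,rad)=cv2.minEnclosingCircle(Q[:,:2].astype(np.float32));print(n,lo,len(Q),c,rad)
E
```

```text
32.15 [ 431.4 -420.2  139.4] [3.140e+00 2.000e-03 1.703e+00] 94.12688007129088
wrist 28 3803 (431.1105041503906, -420.6621398925781) 46.976165771484375
wrist 52 2597 (431.4601745605469, -421.4305419921875) 28.153173446655273
top 28 86 (457.23858642578125, -399.2711181640625) 32.97282791137695
```

Emit:
jog_arm(
  plan=[0,0.001,-0.04,0,0,0,0,0.001,-0.075,0,0,0,0,0.001,-0.095,0,0,0,0,0.001,-0.1,0,0,0,0,0.001,-0.1,0,0,0,0,0.001,-0.1,0,0,0,0,0.001,-0.1,0,0,0],
)

```text
clock: 32.95
eef_pos: [431.1, -419.7, 39.1]
eef_rot: [3.14, 0.002, 1.702]
wrist_force: [-0.1, 0.9, 0.3]
finger_gap: 93.9
finger_force: 0.0
```

Emit:
jog_arm(
  plan=[0,0,-0.003,0,0,0,0,0,-0.003,0,0,0,0,0,-0.003,0,0,0,0,0,-0.003,0,0,0,0,0,-0.003,0,0,0,0,0,-0.003,0,0,0,0,0,-0.003,0,0,0,0,0,-0.003,0,0,0,0,0,-0.003,0,0,0],
  claw=0.04,
  force=45,
)

```text
clock: 33.85
eef_pos: [430.5, -419.1, 34.5]
eef_rot: [3.142, 0.0, 1.702]
wrist_force: [0.3, 0.3, 0.7]
finger_gap: 53.0
finger_force: 45.0
```

Emit:
jog_arm(
  plan=[0,0,0.04,0,0,0,0,0,0.085,0,0,0,0,0,0.13,0,0,0,0,0,0.175,0,0,0,0,0,0.205,0,0,0,0.013,0.04,0.205,0,0,0,0.026,0.085,0.205,0,0,0,0.039,0.13,0.205,0,0,0,0.05,0.17,0.205,0,0,0,0.05,0.17,0.205,0,0,0,0.05,0.17,0.205,0,0,0,0.05,0.17,0.205,0,0,0],
)

```text
clock: 35.05
eef_pos: [480.3, -250.0, 239.3]
eef_rot: [-3.141, 0.0, 1.701]
wrist_force: [-0.1, -0.4, -1.7]
finger_gap: 53.2
finger_force: 45.0
```

Emit:
jog_arm(
  plan=[0,0.001,-0.04,0,0,0,0,0.001,-0.07,0,0,0,0,0.001,-0.085,0,0,0,0,0.001,-0.092,0,0,0,0,0.001,-0.097,0,0,0,0,0.001,-0.102,0,0,0,0,0.001,-0.105,0,0,0,0,0.001,-0.105,0,0,0,0,0.001,-0.105,0,0,0],
)

```text
clock: 35.95
eef_pos: [480.1, -248.2, 134.5]
eef_rot: [-3.141, -0.001, 1.701]
wrist_force: [-4.1, 1.5, -2.5]
finger_gap: 52.9
finger_force: 45.0
```

Emit:
jog_arm(
  plan=[0,0,-0.003,0,0,0,0,0,-0.006,0,0,0,0,0,-0.009,0,0,0,0,0,-0.009,0,0,0,0,0,-0.009,0,0,0],
)

```text
clock: 36.45
eef_pos: [480.2, -248.2, 126.8]
eef_rot: [-3.141, 0.0, 1.702]
wrist_force: [-9.8, 5.9, 9.6]
finger_gap: 53.0
finger_force: 45.0
```

Emit:
jog_arm(
  plan=[-0.001,0.001,-0.002,0,0,0,-0.001,0.001,-0.003,0,0,0,-0.001,0.001,-0.003,0,0,0,-0.001,0.001,-0.003,0,0,0],
)

```text
clock: 36.85
eef_pos: [480.1, -248.0, 124.6]
eef_rot: [3.139, 0.002, 1.702]
wrist_force: [-4.7, 2.0, 13.5]
finger_gap: 53.3
finger_force: 45.0
```

Pressed with 13.5 N, about the same as when I opened it. Now I'll turn clockwise.

Emit:
jog_arm(
  plan=[0,0,0,0,0,-6,0,0,0,0,0,-12,0,0,0,0,0,-18,0,0,0,0,0,-24,0,0,0,0,0,-30,0,0,0,0,0,-36,0,0,0,0,0,-42,0,0,0,0,0,-48,0,0,0,0,0,-54,0,0,0,0,0,-60,0,0,0,0,0,-66,0,0,0,0,0,-72,0,0,0,0,0,-76,0,0,0,0,0,-77,0,0,0,0,0,-77,0,0,0,0,0,-77],
)

```text
clock: 38.45
eef_pos: [480.7, -248.2, 124.8]
eef_rot: [3.138, -0.003, 0.357]
wrist_force: [-1.5, 0.1, 11.3]
finger_gap: 53.5
finger_force: 45.0
```

```bash
python3 - <<'E'
from h import *
s=manip.read_state(); print(s["clock"],s["eef_pos"].round(1),s["eef_rot"].round(3),s["moment"].round(2),s["wrist_force"].round(1))
E
```

```text
38.45 [ 480.7 -248.2  124.8] [ 3.138e+00 -3.000e-03  3.570e-01] [ 0.1   0.47 -0.21] [-1.5  0.1 11.3]
```

Emit:
jog_arm(
  plan=[0,0,0.003,0,0,0,0,0,0.006,0,0,0,0,0,0.009,0,0,0,0,0,0.01,0,0,0,0,0,0.01,0,0,0,0,0,0.01,0,0,0],
)

```text
clock: 39.05
eef_pos: [479.9, -247.6, 132.8]
eef_rot: [3.14, -0.001, 0.358]
wrist_force: [1.6, -2.7, 1.8]
finger_gap: 53.1
finger_force: 45.0
```

Now open the fingers, rise, and check the cap.

Emit:
jog_arm(
  plan=[0,0,0,0,0,0,0,0,0,0,0,0,0,0,0,0,0,0,0,0,0,0,0,0,0,0,0.02,0,0,0,0,0,0.06,0,0,0,0,0,0.1,0,0,0,-0.02,0,0.13,0,0,0,-0.02,0,0.13,0,0,0,-0.02,0,0.13,0,0,0],
  claw=0.094,
)

```text
clock: 40.05
eef_pos: [459.4, -247.1, 262.5]
eef_rot: [3.141, -0.0, 0.358]
wrist_force: [-0.1, 1.3, -0.8]
finger_gap: 94.2
finger_force: 0.0
```

```bash
python3 - <<'E'
from h import *
s=manip.read_state(); print(s["clock"],s["eef_pos"].round(1),s["eef_rot"].round(3))
k,p,D=shot("wrist");P=cloud(k,D);cv2.imwrite("pics/w11.png",p[...,::-1])
for lo,hi in((122,140),(148,162)):
    Q=P[(P[...,2]>lo)&(P[...,2]<hi)&(np.hypot(P[...,0]-480,P[...,1]+250)<60)]
    (c,rad)=cv2.minEnclosingCircle(Q[:,:2].astype(np.float32));print("cap",lo,len(Q),c,rad,np.median(Q,0).round(1))
g=p.min(-1).astype(int);m=(g>150)&(P[...,2]>145)&(P[...,2]<165)&(np.hypot(P[...,0]-480,P[...,1]+250)<30);v,u=np.nonzero(m);print(len(u))
L=np.array([ray(k,a,b,156)[:2] for a,b in zip(u,v)]);w,V=np.linalg.eigh(np.cov(L.T));print("bar",np.degrees(np.arctan2(V[1,1],V[0,1]))%180-180,w)
f=np.load("w1.npz");p=f["p"];D=f["D"] # same camera, earlier pose: first bar by pixels
k2=cal("wrist");a=(263,215);b=(297,203)
d=ray(k2,*b,156)-ray(k2,*a,156);print("before approx (yaw diff -1.9deg)",np.degrees(np.arctan2(d[1],d[0]))+1.9)
E
```

```text
40.05 [ 459.4 -247.1  262.5] [ 3.141 -0.     0.358]
cap 122 3565 (476.94097900390625, -247.6710205078125) 47.58848571777344 [ 487.8 -242.3  129.3]
cap 148 2359 (476.9657287597656, -248.0505828857422) 28.235095977783203 [ 478.4 -247.1  153.3]
158
bar -51.22988318656584 [  1.58718427 102.13098747]
before approx (yaw diff -1.9deg) -47.285521865467366
```

View pics/w11.png

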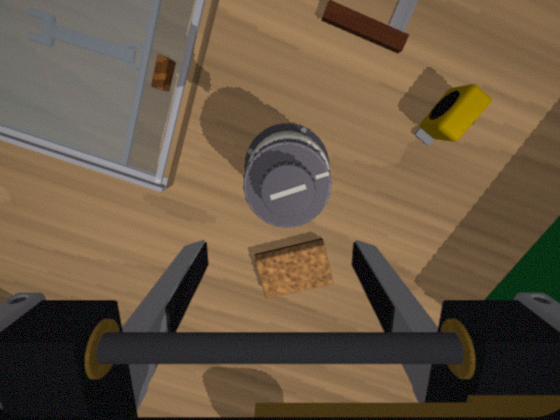

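The view shows the cap level on the tub, with its bar from (271,197) to (305,186) and its mark at (321,176). Height is the same as at the start and x is about -51° against -49°, so it is locked. Next I'll shut the lid.

Emit:
jog_arm(
  plan=[0.007,0.045,0,0,0,8,0.014,0.085,0,0,0,16,0.021,0.125,0,0,0,24,0.028,0.165,0,0,0,32,0.035,0.205,0,0,0,40,0.042,0.245,0,0,0,48,0.049,0.285,0,0,0,56,0.056,0.325,0,0,0,64,0.063,0.365,0,0,0,71,0.07,0.4,-0.03,0,0,71,0.073,0.419,-0.07,0,0,71,0.073,0.419,-0.11,0,0,71,0.073,0.419,-0.15,0,0,71,0.073,0.419,-0.17,0,0,71,0.073,0.419,-0.17,0,0,71,0.073,0.419,-0.17,0,0,71],
  claw=0.08,
)

```text
clock: 41.7
eef_pos: [532.5, 172.0, 92.2]
eef_rot: [-3.141, 0.0, 1.597]
wrist_force: [0.2, -0.7, 0.2]
finger_gap: 80.0
finger_force: 0.0
```

Emit:
jog_arm(
  plan=[0,0,-0.03,0,0,0,0,0,-0.044,0,0,0,0,0,-0.046,0,0,0,0,0,-0.046,0,0,0],
)

```text
clock: 42.1
eef_pos: [532.8, 172.0, 47.2]
eef_rot: [3.141, -0.0, 1.597]
wrist_force: [-0.8, 0.1, 0.7]
finger_gap: 79.9
finger_force: 0.0
```

Emit:
jog_arm(
  plan=[0,0,0,0,0,0,0,0,0,0,0,0,0,0,0,0,0,0,0,0,0,0,0,0,0,0,0,0,0,0,0,0,0,0,0,0,0,0,0,0,0,0,0,0,0,0,0,0],
  claw=0.02,
  force=20,
)

```text
clock: 42.9
eef_pos: [532.0, 171.9, 46.5]
eef_rot: [-3.14, 0.0, 1.597]
wrist_force: [-5.3, -1.0, 5.8]
finger_gap: 36.0
finger_force: 20.0
```

Emit:
jog_arm(
  plan=[0,0.025,0,0,0,0,-0.001,0.055,0,0,0,0,-0.002,0.085,0,0,0,0,-0.003,0.115,0,0,0,0,-0.004,0.14,0,0,0,0,-0.004,0.155,0,0,0,0,-0.004,0.16,0,0,0,0,-0.004,0.162,0,0,0,0,-0.004,0.162,0,0,0,0,-0.004,0.162,0,0,0,0],
)

```text
clock: 43.9
eef_pos: [528.2, 333.2, 46.5]
eef_rot: [-3.14, -0.0, 1.596]
wrist_force: [-6.0, 1.0, 4.3]
finger_gap: 35.6
finger_force: 20.0
```

Emit:
jog_arm(
  plan=[0,0.002,0,0,0,0,0,0.004,0,0,0,0,0,0.004,0,0,0,0,0,0.004,0,0,0,0],
)

```text
clock: 44.3
eef_pos: [528.1, 336.8, 46.5]
eef_rot: [-3.14, 0.0, 1.596]
wrist_force: [-6.4, -1.3, 3.9]
finger_gap: 35.9
finger_force: 20.0
```

Emit:
jog_arm(
  plan=[0,0.002,0,0,0,0,0,0.003,0,0,0,0,0,0.003,0,0,0,0],
)

```text
clock: 44.6
eef_pos: [528.1, 337.3, 46.3]
eef_rot: [-3.138, 0.005, 1.596]
wrist_force: [-9.0, -19.1, 11.7]
finger_gap: 35.9
finger_force: 20.0
```

Emit:
jog_arm(
  plan=[0,-0.002,0,0,0,0,0,-0.002,0,0,0,0,0,-0.002,0,0,0,0,0,-0.002,0,0,0,0,0,-0.002,0.04,0,0,0,0,-0.002,0.08,0,0,0,0,-0.002,0.12,0,0,0,0,-0.002,0.16,0,0,0,-0.04,-0.03,0.19,0,0,0,-0.08,-0.05,0.19,0,0,0,-0.12,-0.07,0.19,0,0,0,-0.12,-0.07,0.19,0,0,0],
  claw=0.07,
)

```text
clock: 45.8
eef_pos: [404.8, 269.2, 236.7]
eef_rot: [-3.141, 0.0, 1.598]
wrist_force: [0.5, 0.5, -0.6]
finger_gap: 70.0
finger_force: 0.0
```

```bash
python3 - <<'E'
from h import *
s=manip.read_state(); print(s["clock"],s["eef_pos"].round(1),s["wrist_force"].round(1))
k,p,D=shot("top");k2,p2,D2=shot("scene")
cv2.imwrite("pics/end.png",cv2.hconcat([cv2.resize(p[150:280,140:410],(540,260)),cv2.resize(p2[150:320,195:445],(260,260))])[...,::-1])
P=cloud(k,D)
for lo,hi in((126,140),(150,170)):
    Q=P[(P[...,2]>lo)&(P[...,2]<hi)&(np.hypot(P[...,0]-480,P[...,1]+250)<60)];print("cap",cv2.minEnclosingCircle(Q[:,:2].astype(np.float32)),np.median(Q[:,2]))
E
```

```text
45.8 [404.8 269.2 236.7] [ 0.5  0.5 -0.6]
cap ((479.0620422363281, -247.80953979492188), 47.88170623779297) 132.17659161279437
cap ((479.62872314453125, -247.52359008789062), 27.933849334716797) 155.8485066345229
```

View pics/end.png

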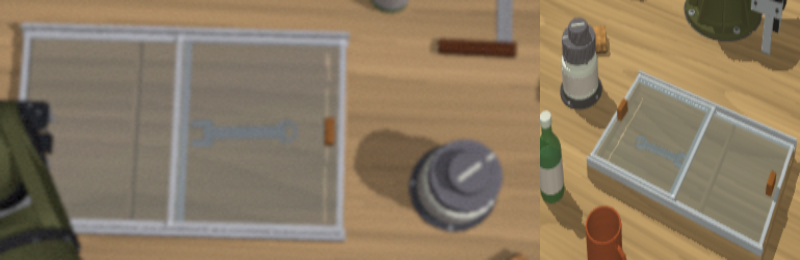

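The end views show both lids shut (the left lid pressed against its stop at 19 N), the bay empty, and the cap on the tub at its starting height, within about 3 mm sideways. The robot is clear of everything, so I'll hand in.

```bash
python3 -c "
from cell import manip
print(manip.sign_off())"
```

```text
the job is handed in; nothing more can be done
None
```

The job is handed in at about 46 s, but no verdict came back: all three cutters are in the tub, the cap is back on and by my measurements locked, the left lid is shut to its stop, and I moved nothing else on the bench.

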